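# Slip test on the tilting board

### The arm

A 6-joint arm with a two-finger parallel gripper is mounted at the origin on a cart in front of the work surface, level with it; the furniture and walls round the work are solid. World frame = base frame: x ahead of the robot, y to its left, z up, the work surface at z = 0. Lengths are in m, angles in rad, forces in N, time in s.
With the tool pointing down it reaches from about 0.35 to 0.85 m from the base axis. Payload 8.1 kg.
Tool frame: the origin (TCP) lies midway between the tips of the shut fingers; the grasp point (between the pads) lies 19 mm behind it (robot.grip_point_offset is the distance from the TCP to the grasp point, in m); z points along the fingers, y is the line along which they close (so a half turn about z gives the same grasp; the last joint's range is limited). The gripper opens to 93 mm and grips with 3 to 60 N. Pads are 15 mm wide; open, the fingers measure 128 mm over their backs; the gripper's body (75 mm by 188 mm) begins 65 mm behind the grasp point.
Start: joints at [-0.085, 0.13, 1.488, -0, 1.523, -0.085], TCP at [0.6, 0, 0.219] pointing down, gripper open.
Joint ranges: [-2.96, 2.96], [-0.89, 2.26], [0.02, 2.5], [-1.34, 4.48], [0, 2.73], [-2.66, 2.66]. Speed limits (rad/s): [2.39, 2.39, 2.79, 3.14, 3.14, 3.14].

### API

Orientations are given as a rotation vector (axis times angle).
In Python, from plant import robot, read_camera, job gives the robot as it stands.
- The arm moves only by the shell command python3 -m inch 'ROWS' [FORCE]. ROWS is JSON, one flat list of numbers, 5 for each row, row after row: the shift along the world's x, y, z in mm, then the turn about the world's z in degrees, then the opening in per cent of the stroke, from 0 (shut) to 100 (fully open). In form: [dx, dy, dz, yaw, hand, dx, dy, dz, yaw, hand, ...]. A call has 1 to 10 rows; each row is the pose to reach, as a shift and turn from the pose commanded when the call began; what a row does not reach only later rows make up. A row lasts 1/12 s, in which the tool goes at most 41.7 mm and 7.16 degrees, less where a joint would pass 70% of its speed; a pose out of reach is approached as far as the arm can. A call with a gripper value outside its range is refused whole. The fingers move at their own pace and stop on an object; FORCE is the grip in N (left out, the last holds). Time passes only in rows, so rows that repeat a pose let the fingers close. It gives the time, the measured TCP pose, the force, the opening and the grip force at its end, in the units of the state.
- robot.read_state(): the state, without advancing time (a new reading comes with each control period).
- read_camera(name): name is "scene" or "side" or "wrist"; returns a dict with "image" (400x640x3 uint8, blue, green, red), "K" (3x3 intrinsics, pixels), "extrinsics" (4x4, takes a point from world to camera coordinates); the wrist camera has in their place "mount" (4x4, takes a point from camera to tool coordinates, whose origin is the TCP and whose axes are the flange's). Camera axes: x right, y down, z forward; pixel columns grow to the right and rows downward; lengths in m; the calibration is good to about 2 mm. A picture is of the moment at which its call begins: read the wrist's pose just before it. There is no depth.
- job.close_job(): hands the job in; it is judged then, once.
The state is a dict: "t": time; "q": joint angles; "dq": joint speeds; "joint_torque": joint torques, N m; "tool_pos": TCP position; "orientation": TCP orientation; "force": force on the tool from outside, world axes, zero at the start; "wrist_torque": the same for the moment, N m; "opening": finger opening in m; "gripper_force": force on a finger pad.
Only numpy, scipy, OpenCV 4.12 (cv2) and the standard library are available. Lean on these libraries where they do the work, as an engineer would, in place of code of your own. Each camera call takes 0.05 s, during which the arm holds its last target. There are 200 camera calls.

### The job

Do the slip test: without touching the two pieces lying on the slip board, raise the board by its pull bar, bit by bit, until the pine offcut slides down to the stop, and stop there so that the cork sanding block beside it still stays put where it lies. Let go and leave the board standing tilted up at that angle.

Things in the scene. Friction and masses are not known exactly. Their poses are not given: they have to be found in the camera images.
- tilt_board (a joint): Tilt of the plywood slip board (176 x 270 mm), rad: 0 = level (start), grows as its pull-bar end is raised, up to 0.8. Stiff hinge: about 9 N upward at the bar raises it, and it stays where it is let go. The pine offcut lets go somewhere from 0.23 to 0.52 rad (hidden friction), the sanding block at least 0.15 rad later.
- bar_mid (a point): Middle of the pull bar: round aluminium, 14 mm thick, 140 mm free between its arms, 51 mm beyond the board's end, 72 mm above the bench when level. Axes turn with the board: x along the bar, y up the slope away from the hinge, z square to the board. Hinge axis: parallel to the bar, at y = -315, z = -42 mm; board's top face at z = -30 mm. The bar can turn in a pinch from above across y.
- offcut_mid (a point): Centre of the pine offcut, a bare pale wooden block 35 x 72 x 28 mm (long side y up the slope), lying in one of the board's two lanes at its upper part. When it has slid down against the dark wooden stop at the hinge end its centre is at y = -273 mm in the axes of the pull bar; at the start at about y = -140 mm.
- sanding_mid (a point): Centre of the cork sanding block, brown, 60 x 105 x 33 mm (long side y up the slope), lying in the other lane of the board, at the start at about y = -140 mm in the axes of the pull bar. It must not slide.
Not all that is in view belongs to the job. Of the things like the part that bears offcut_mid, leave any that is blue or yellow; of the rest the larger one is meant.

How it is judged:
On the way, in this order (a step that is already met when the one before it is completed fails the run):
1. the board is raised past 10 degrees with both pieces still resting on their places (value of joint tilt_board above 0.175 rad and y of each of offcut_mid, sanding_mid in the frame of bar_mid above -0.17 m and y of sanding_mid in the frame of bar_mid below -0.1 m and z of sanding_mid in the frame of bar_mid between -0.03 and 0.01 m), for 0.05 s.
2. the pine offcut has slid down to the stop, the sanding block still where it lay (y of offcut_mid in the frame of bar_mid between -0.29 and -0.258 m and z of offcut_mid in the frame of bar_mid between -0.03 and 0 m and y of sanding_mid in the frame of bar_mid between -0.17 and -0.1 m and z of sanding_mid in the frame of bar_mid between -0.03 and 0.01 m and value of joint tilt_board above 0.2 rad), for 0.2 s.
At the end, for the whole second after the job is handed in: The pine offcut lies on the board within 15 mm of the stop; the sanding block is still in its lane within 20 mm of where it lay; the board stands still by itself, tilted at least 11 degrees (0.2 rad) (all of step 2 and velocity of joint tilt_board between -0.05 and 0.05 rad/s); the robot touches nothing.
It fails at once if the sanding block slides down the board (y of sanding_mid in the frame of bar_mid below -0.175 m).
It fails at once if the robot touches the pine offcut or the sanding block (contact force between any of the fingers, the arm and offcut above 0.5 N or contact force between any of the fingers, the arm and sanding_block above 0.5 N).
It also fails if it takes over 61 s, if anything falls off the work surface, if the arm or the gripper's body presses on something with over 40 N, if the wrist force passes 120 N, or if a joint passes its speed limit or range.

## Working session

There is one attempt and no reset: what is moved stays moved. The work goes in short steps, Python scripts to look and compute and a shell command to move; the robot and the scene stay as the last step left them, time stands still between calls to the robot, and variables do not carry over. Pictures are saved under pics/ and viewed, at most 10 in all, crops included, and the job is handed in when it is done.

```bash
mkdir -p pics; python3 - <<'E'
from plant import robot, read_camera
import cv2,numpy as np
s=robot.read_state();print(s['t'],s['tool_pos'],s['orientation'],s['opening'])
for n in("scene","side"):
    c=read_camera(n);cv2.imwrite(f"pics/{n}0.png",c["image"]);print(n,c["K"].round(1).tolist(),c["extrinsics"].round(4).tolist())
E
```

```text
0.0 [5.99428976e-01 5.36863555e-05 2.17605315e-01] [-2.22046196e+00 -2.22047558e+00  1.86584951e-03] 0.09336723106577173
scene [[479.8, 0.0, 320.9], [0.0, 479.8, 193.8], [0.0, 0.0, 1.0]] [[-0.8404, -0.542, -0.0008, 0.4492], [-0.2913, 0.4529, -0.8426, 0.1926], [0.4571, -0.7079, -0.5385, 0.9406], [0.0, 0.0, 0.0, 1.0]]
side [[472.8, 0.0, 304.7], [0.0, 472.8, 197.4], [0.0, 0.0, 1.0]] [[-0.9402, -0.3407, -0.0032, 0.488], [-0.1688, 0.4741, -0.8641, 0.1273], [0.296, -0.8119, -0.5033, 0.949], [0.0, 0.0, 0.0, 1.0]]
```

View pics/scene0.png

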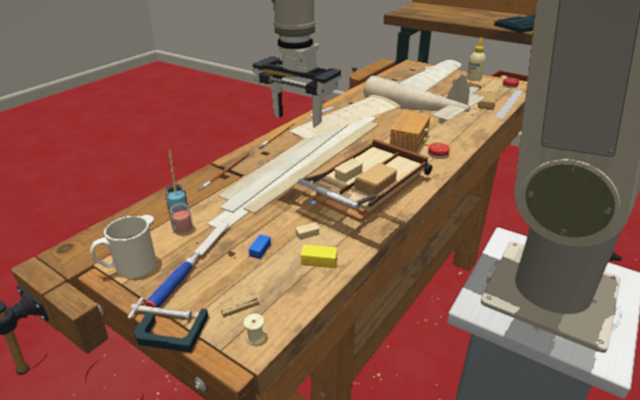

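View pics/side0.png

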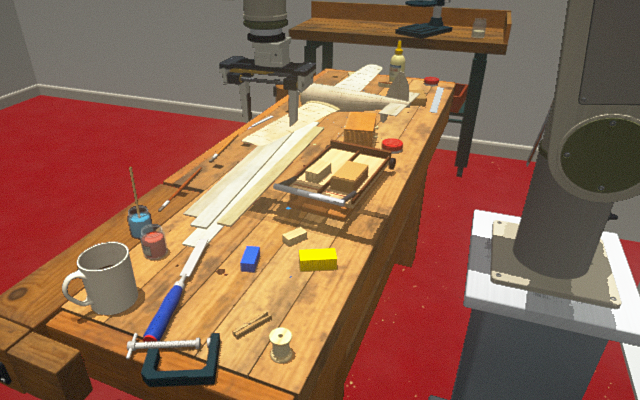

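The board lies near the middle. Its bar is at about scene (328,193) and side (311,193), and the two pieces sit on the board behind it. I'll enlarge both views.

```bash
python3 - <<'E'
import cv2,numpy as np
a=cv2.imread("pics/scene0.png")[130:220,290:440];b=cv2.imread("pics/side0.png")[130:220,265:415]
f=lambda i:cv2.resize(i,None,fx=5,fy=3.3333*1.0*1.0 if 0 else 5,interpolation=cv2.INTER_CUBIC)
A=f(a);B=f(b)
cv2.imwrite("pics/c1.png",A);cv2.imwrite("pics/c2.png",B)
E
```

```text
(no output)
```

View pics/c1.png

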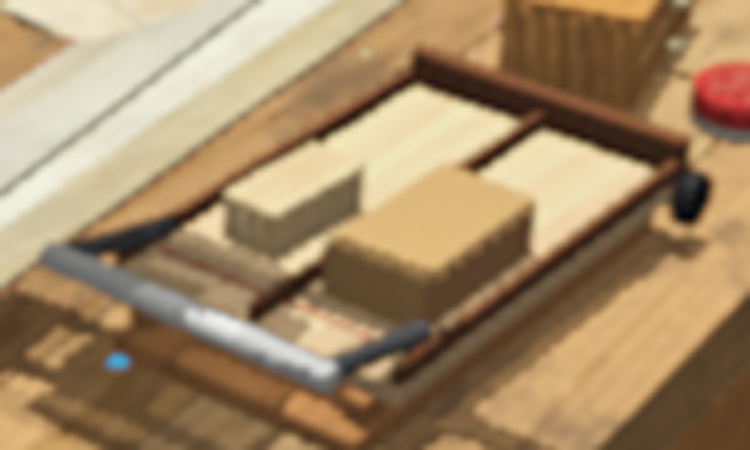

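View pics/c2.png

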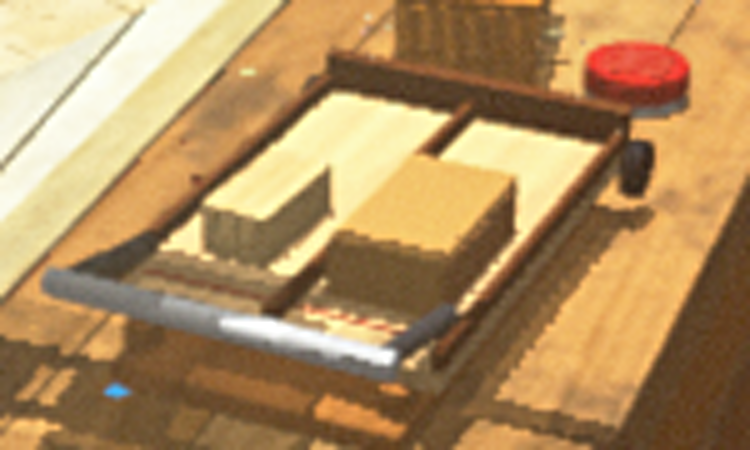

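Crop 1 (scene) shows the bar's centreline ends at (50,255) and (335,375), and crop 2 (side) at (52,282) and (392,355). The offcut is in the left lane and the cork block in the right one. Both pieces are still in their upper starting places.

```bash
cat > h.py <<'E'
from plant import robot, read_camera
import numpy as np, cv2
CAL={"scene":([[479.8,0,320.9],[0,479.8,193.8],[0,0,1]],[[-0.8404,-0.542,-0.0008,0.4492],[-0.2913,0.4529,-0.8426,0.1926],[0.4571,-0.7079,-0.5385,0.9406]]),
"side":([[472.8,0,304.7],[0,472.8,197.4],[0,0,1]],[[-0.9402,-0.3407,-0.0032,0.488],[-0.1688,0.4741,-0.8641,0.1273],[0.296,-0.8119,-0.5033,0.949]])}
P={k:np.array(a)@np.array(b) for k,(a,b) in CAL.items()}
def onplane(n,uv,z):
    M=P[n];H=np.c_[M[:,0],M[:,1],M[:,2]*z+M[:,3]];p=np.linalg.solve(H,[*uv,1]);return p[:2]/p[2]
def proj(n,X): p=P[n]@[*X,1];return p[:2]/p[2]
def wproj(st,c,X):
    R=cv2.Rodrigues(np.array(st["orientation"]))[0];t=R.T@(np.array(X)-st["tool_pos"])
    m=np.linalg.inv(np.array(c["mount"]));p=np.array(c["K"])@(m[:3,:3]@t+m[:3,3]);return p[:2]/p[2]
def wray(st,c,uv,z):
    R=cv2.Rodrigues(np.array(st["orientation"]))[0];m=np.array(c["mount"])
    d=R@m[:3,:3]@np.linalg.solve(np.array(c["K"]),[*uv,1]);o=R@m[:3,3]+st["tool_pos"];return (o+d*(z-o[2])/d[2])[:2]
E
python3 - <<'E'
from h import *
for n,o,pts in(("scene",(290,130),[(50,255),(335,375)]),("side",(265,130),[(52,282),(392,355)])):
    e=[onplane(n,(o[0]+(x+.5)/5-.5,o[1]+(y+.5)/5-.5),.072) for x,y in pts];d=e[0]-e[1]
    print(n,e,(e[0]+e[1])/2,np.linalg.norm(d),np.degrees(np.arctan2(d[1],d[0])))
s=robot.read_state();c=read_camera("wrist");cv2.imwrite("pics/w0.png",c["image"]);print(np.array(c["K"]).round(1).tolist(),np.array(c["mount"]).round(3).tolist(),s["force"])
E
```

```text
scene [array([0.58589657, 0.01513603]), array([0.41924067, 0.03157869])] [0.50256862 0.02335736] 0.16746507232553967 -5.634702116118685
side [array([0.58454879, 0.01629585]), array([0.42143097, 0.02726213])] [0.50298988 0.02177899] 0.16348603231122663 -3.8461642748183555
[[347.5, 0.0, 318.6], [0.0, 347.5, 205.4], [0.0, 0.0, 1.0]] [[0.0, -0.969, -0.248, 0.069], [1.0, 0.0, -0.001, 0.001], [0.001, -0.248, 0.969, -0.166], [0.0, 0.0, 0.0, 1.0]] [-0.19128758  0.81939939  0.20970044]
```

View pics/w0.png

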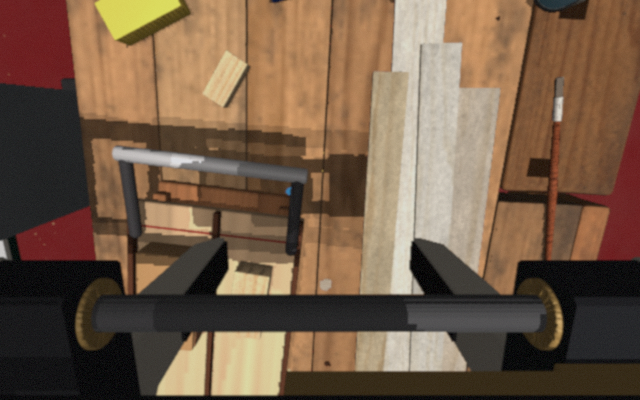

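In the wrist picture the bar's centreline runs from (117,153) to (306,176), with a blue dot on the bench by the right arm.

```bash
python3 - <<'E'
from h import *
s=robot.read_state();c=read_camera("wrist")
e=[wray(s,c,p,.072) for p in((306,176),(117,153))];d=e[0]-e[1];m=(e[0]+e[1])/2
print(e,m,np.linalg.norm(d),np.degrees(np.arctan2(d[1],d[0])),s['tool_pos'])
E
```

```text
[array([0.58820202, 0.01717569]), array([0.41985872, 0.03778644])] [0.50403037 0.02748106] 0.1696003249545648 -6.98014640924191 [5.99549607e-01 6.87780740e-05 2.17822399e-01]
```

```bash
python3 -m inch '[-96,24,-20,42,100,-96,24,-20,84,60,-96,24,-40,84,60,-96,24,-60,84,60,-96,24,-60,84,60,-96,24,-60,84,60,-96,24,-60,84,60,-96,24,-60,84,60,-96,24,-60,84,60,-96,24,-60,84,60]' ; python3 -m inch '[0,0,0,0,60,0,0,0,0,60,0,0,0,0,60,0,0,0,0,60]' ; python3 - <<'E'
from h import *
s=robot.read_state();c=read_camera("wrist");cv2.imwrite("pics/w1.png",c["image"]);print(s['tool_pos'],s['orientation'],s['opening'],np.degrees(s['q']).round(1))
R=cv2.Rodrigues(np.array(s["orientation"]))[0];print(R.round(3).tolist())
print(wproj(s,c,(.503,.024,.072)))
E
```

```text
t: 1.03
tool_pos: [0.5038, 0.024, 0.1584]
orientation: [-0.492, -3.102, 0.0]
force: [0.9, -0.1, -0.2]
opening: 0.056
gripper_force: 0.0
t: 1.37
tool_pos: [0.504, 0.024, 0.1586]
orientation: [-0.507, -3.1, 0.0]
force: [-0.1, -0.4, 1.0]
opening: 0.0558
gripper_force: 0.0
[0.5039726  0.02400274 0.15859802] [-5.06605740e-01 -3.10040073e+00  4.02934450e-05] 0.0558190771393898 [ -3.1  -5.3 104.6  -0.   80.8 -74.5]
[[-0.948, 0.318, -0.0], [0.318, 0.948, -0.0], [0.0, -0.0, -1.0]]
[317.00405679 209.23084549]
```

View pics/w1.png

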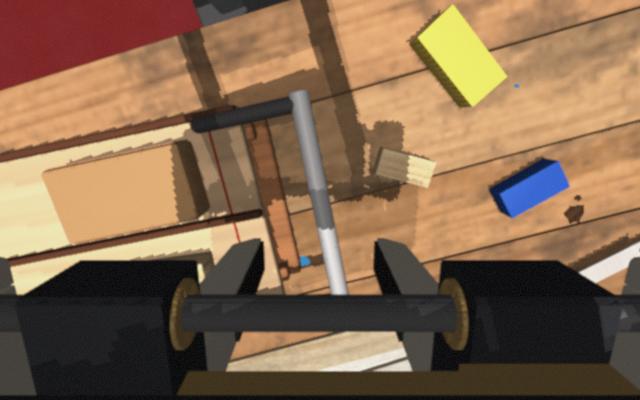

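The bar's visible centreline runs from (300,97) to (338,290). The yaw stopped about 12.5° short, so I'll work out where the bar's line is.

```bash
python3 - <<'E'
from h import *
s=robot.read_state();c=read_camera("wrist")
e=[wray(s,c,p,.072) for p in((338,290),(300,97))];d=e[0]-e[1]
print(e,np.degrees(np.arctan2(d[1],d[0])), "line y at x=.504:",e[1][1]+d[1]/d[0]*(.504-e[1][0]))
E
```

```text
[array([0.57158685, 0.01865575]), array([0.42289353, 0.03849521])] -7.599824880697331 line y at x=.504: 0.027673551353587122
```

```bash
python3 -m inch '[0,3,0,7,60,0,3,-30,11.5,60,0,3,-60,11.5,60,0,3,-85,11.5,60,0,3,-105,11.5,60,0,3,-105,11.5,60,0,3,-105,11.5,60]' ; python3 -m inch '[0,0,0,0,0,0,0,0,0,0,0,0,0,0,0,0,0,0,0,0,0,0,0,0,0,0,0,0,0,0,0,0,0,0,0,0,0,0,0,0]' 20;python3 - <<'E'
from h import *
for n in("scene",):
    cv2.imwrite("pics/ref.png",read_camera(n)["image"])
# arc table about hinge
for t in np.arange(0,.62,.04): print(round(t,2),((315*np.cos(t)-42*np.sin(t)-315)*np.array([np.sin(np.radians(7)),np.cos(np.radians(7))])).round(1),round(315*np.sin(t)+42*np.cos(t)-42,1))
E
```

```text
t: 2.05
tool_pos: [0.5029, 0.0271, 0.0528]
orientation: [-0.189, -3.133, 0.0]
force: [0.4, 0.4, 0.4]
opening: 0.0558
gripper_force: 0.0
t: 2.72
tool_pos: [0.5041, 0.0267, 0.0539]
orientation: [0.189, 3.136, -0.001]
force: [-1.5, -1.3, 1.9]
opening: 0.0131
gripper_force: 20.0
0.0 [0. 0.] 0.0
0.04 [-0.2 -1.9] 12.6
0.08 [-0.5 -4.3] 25.0
0.12 [-0.9 -7.2] 37.4
0.16 [ -1.3 -10.6] 49.6
0.2 [ -1.8 -14.5] 61.7
0.24 [ -2.3 -18.9] 73.7
0.28 [ -2.9 -23.7] 85.4
0.32 [ -3.6 -29. ] 97.0
0.36 [ -4.3 -34.7] 108.3
0.4 [ -5.  -40.9] 119.4
0.44 [ -5.8 -47.5] 130.2
0.48 [ -6.7 -54.6] 140.7
0.52 [ -7.6 -62. ] 151.0
0.56 [ -8.6 -69.9] 160.9
0.6 [ -9.6 -78.1] 170.5
```

The bar is gripped. Now raising to 0.2 rad along the arc.

```bash
python3 -m inch '[0,-1,6,0,0,0,-2,13,0,0,0,-4,25,0,0,-1,-7,37,0,0,-1,-9,43,0,0,-1,-11,50,0,0,-2,-13,56,0,0,-2,-14.5,62,0,0,-2,-14.5,62,0,0,-2,-14.5,62,0,0]' 30;python3 - <<'E'
from h import *
a=read_camera("scene")["image"];b=read_camera("side")["image"];w=read_camera("wrist")["image"]
f=lambda i:cv2.resize(i,None,fx=2.5,fy=2.5,interpolation=cv2.INTER_CUBIC)
cv2.imwrite("pics/r1.png",np.vstack([np.hstack([f(a[100:220,290:440]),f(b[100:220,265:415])]),cv2.resize(w,(750,300))[:, :]])) 
E
```

```text
t: 3.6
tool_pos: [0.5023, 0.0123, 0.1163]
orientation: [0.189, 3.135, -0.0]
force: [-0.8, -1.0, 3.0]
opening: 0.0129
gripper_force: 30.0
```

View pics/r1.png

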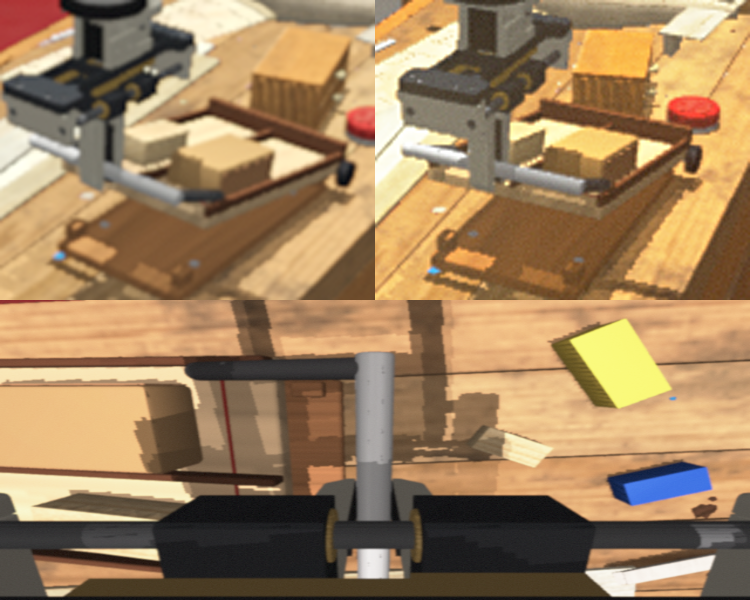

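The board is up at about 0.2 rad with both pieces still in place; scene crop shows the offcut top at (155,140) and the cork at (225,155). I'll write a check that rectifies the board's lanes and detects sliding numerically.

```bash
cat > chk.py <<'E'
from h import *
import sys,os
s=robot.read_state(); z=s["tool_pos"][2]-.0539
th=np.arcsin((z+.042)/np.hypot(.315,.042))-np.arctan2(.042,.315)
a=np.radians(-7);ex=np.array([np.cos(a),np.sin(a),0]);ey0=np.array([-np.sin(a),np.cos(a),0]);ez0=np.array([0,0,1.])
ey=np.cos(th)*ey0+np.sin(th)*ez0;ez=np.cos(th)*ez0-np.sin(th)*ey0
hinge=np.array([.504,.0272,.072])-.315*ey0-.042*ez0
B=hinge+.315*ey+.042*ez
out=[]
for n in("scene","side"):
    im=read_camera(n)["image"]
    # rectified: 1 px = 1 mm, col = x+90, row = -y-40 (down the slope), plane z=-30 mm
    q=np.float32([[-90,-40],[90,-40],[90,-310],[-90,-310]])
    src=np.float32([proj(n,B+ex*x/1e3+ey*y/1e3-ez*.03) for x,y in q])
    H=cv2.getPerspectiveTransform(src,np.float32([[0,0],[180,0],[180,270],[0,270]]))
    out.append(cv2.warpPerspective(im,H,(180,270)))
r=np.hstack(out);cv2.imwrite(f"pics/rect_{sys.argv[1]}.png",r)
if os.path.exists("pics/rect_0.png"):
    o=cv2.absdiff(r,cv2.imread("pics/rect_0.png")).mean(2)
    for k,n in enumerate(("scene","side")):
        d=o[:,180*k:180*k+180];f=lambda m:[int(m[y:y+20].mean()) for y in range(50,270,20)]
        print(n,"pine lane",f(d[:,115:165]),"cork lane",f(d[:,20:75]))
print("t",round(s["t"],2),"tilt",round(th,3),"tcp",s["tool_pos"].round(4),"F",np.round(s["force"],1))
E
python3 chk.py 0
python3 -m inch '[0,-2,6,0,0,-0.5,-4.5,12,0,0,-0.5,-4.5,12,0,0,-0.5,-4.5,12,0,0,-0.5,-4.5,12,0,0,-0.5,-4.5,12,0,0,-0.5,-4.5,12,0,0,-0.5,-4.5,12,0,0]'; python3 chk.py 1
```

```text
scene pine lane [0, 0, 0, 0, 0, 0, 0, 0, 0, 0, 0] cork lane [0, 0, 0, 0, 0, 0, 0, 0, 0, 0, 0]
side pine lane [0, 0, 0, 0, 0, 0, 0, 0, 0, 0, 0] cork lane [0, 0, 0, 0, 0, 0, 0, 0, 0, 0, 0]
t 3.75 tilt 0.201 tcp [0.5022 0.0124 0.116 ] F [ 0.3 -1.2  3. ]
t: 4.52
tool_pos: [0.5017, 0.0083, 0.1278]
orientation: [0.188, 3.136, 0.0]
force: [2.2, 2.3, 1.6]
opening: 0.0131
gripper_force: 30.0
scene pine lane [24, 5, 2, 2, 18, 19, 18, 18, 9, 8, 8] cork lane [14, 6, 2, 3, 12, 14, 15, 15, 14, 13, 6]
side pine lane [9, 15, 26, 5, 5, 20, 49, 35, 28, 23, 11] cork lane [28, 27, 36, 4, 3, 18, 20, 17, 17, 17, 18]
t 4.52 tilt 0.241 tcp [0.5017 0.0083 0.1278] F [2.2 2.3 1.6]
```

```bash
python3 - <<'E'
import cv2,numpy as np
cv2.imwrite("pics/rr.png",np.hstack([cv2.imread(f"pics/rect_{i}.png") for i in(0,1)]))
E
```

```text
(no output)
```

View pics/rr.png

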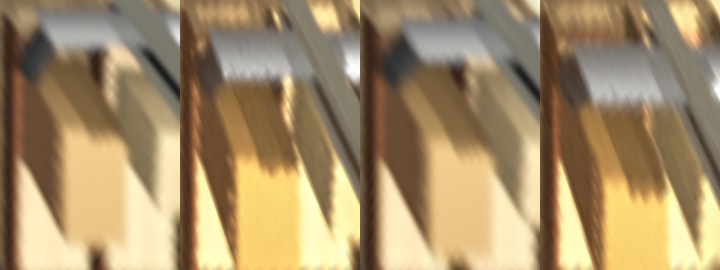

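The rectified scene and side views become too grazing to judge sliding well. The wrist camera looks down on the upper ends of both pieces, so I'll rectify that view at the height of their top faces instead.

```bash
cat > chk.py <<'E'
from h import *
import sys,os
i=int(sys.argv[1])
s=robot.read_state(); z=s["tool_pos"][2]-.0539
th=np.arcsin((z+.042)/np.hypot(.315,.042))-np.arctan2(.042,.315)
a=np.radians(-7);ex=np.array([np.cos(a),np.sin(a),0]);ey0=np.array([-np.sin(a),np.cos(a),0]);ez0=np.array([0,0,1.])
ey=np.cos(th)*ey0+np.sin(th)*ez0;ez=np.cos(th)*ez0-np.sin(th)*ey0
B=np.array([.504,.0272,.072])-.315*ey0-.042*ez0+.315*ey+.042*ez
c=read_camera("wrist")
q=np.float32([[-90,-30],[90,-30],[90,-210],[-90,-210]])
src=np.float32([wproj(s,c,B+ex*x/1e3+ey*y/1e3) for x,y in q])
if i<3: print(src.astype(int).tolist())
H=cv2.getPerspectiveTransform(src,np.float32([[0,0],[360,0],[360,360],[0,360]]))
r=cv2.warpPerspective(c["image"],H,(360,360));cv2.imwrite(f"pics/wr_{i}.png",r);cv2.imwrite(f"pics/side_{i}.png",read_camera("side")["image"])
p=f"pics/wr_{i-1}.png"
if os.path.exists(p):
    d=cv2.absdiff(r,cv2.imread(p)).mean(2);f=lambda m:[int(m[y:y+20].mean()) for y in range(60,360,20)]
    print("pine",f(d[:,220:320]),"cork",f(d[:,40:150]))
print("t",round(s["t"],2),"tilt",round(th,3),"tcp",s["tool_pos"].round(4))
E
python3 chk.py 1
python3 -m inch '[0,-2.5,6,0,0,-0.5,-5,11.5,0,0,-0.5,-5,11.5,0,0,-0.5,-5,11.5,0,0,-0.5,-5,11.5,0,0,-0.5,-5,11.5,0,0,-0.5,-5,11.5,0,0,-0.5,-5,11.5,0,0]'; python3 chk.py 2
python3 - <<'E'
import cv2,numpy as np
cv2.imwrite("pics/rr2.png",np.hstack([cv2.imread(f"pics/wr_{i}.png") for i in(1,2)]))
E
```

```text
[[247, 62], [263, 416], [9, 362], [-64, 73]]
t 4.62 tilt 0.241 tcp [0.5017 0.0082 0.1278]
t: 5.38
tool_pos: [0.5011, 0.0037, 0.1393]
orientation: [0.188, 3.136, 0.002]
force: [1.7, 5.2, 3.3]
opening: 0.0131
gripper_force: 30.0
[[248, 62], [263, 415], [21, 354], [-46, 75]]
pine [3, 2, 2, 3, 20, 28, 21, 16, 17, 17, 16, 17, 21, 74, 52] cork [9, 6, 3, 3, 6, 1, 1, 1, 2, 2, 2, 44, 108, 37, 0]
t 5.38 tilt 0.28 tcp [0.5011 0.0037 0.1393]
```

View pics/rr2.png

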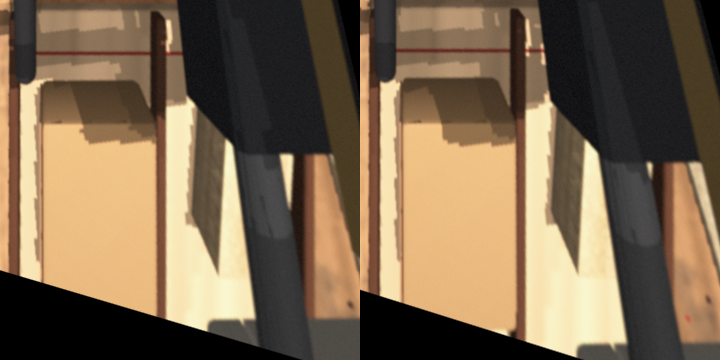

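The wrist view is clear. The pine's dark side face is at columns 190–220, rows 100–275, and the cork's upper edge is at row 80; neither has moved at 0.28 rad. I'll track both numerically from here.

```bash
cat >> chk.py <<'E'
g=cv2.cvtColor(r,cv2.COLOR_BGR2GRAY)
cs=g[:,60:120].mean(1); 
print("PINE face",[int(g[y:y+15,194:210].mean()) for y in range(105,285,15)],"CORK top rows",[int(v) for v in cs[60:140:5]])
E
sed -i 's/^    d=cv2.absdiff.*$/    pass/; s/^    print("pine".*$//' chk.py
python3 chk.py 2
python3 -m inch '[0,-2.5,6,0,0,-0.5,-5,11.5,0,0,-0.5,-5,11.5,0,0,-0.5,-5,11.5,0,0,-0.5,-5,11.5,0,0,-0.5,-5,11.5,0,0,-0.5,-5,11.5,0,0,-0.5,-5,11.5,0,0,-0.5,-5,11.5,0,0,-0.5,-5,11.5,0,0]'; python3 chk.py 3
```

```text
[[248, 62], [263, 415], [21, 354], [-46, 75]]
t 5.48 tilt 0.28 tcp [0.5011 0.0036 0.1393]
PINE face [53, 84, 82, 80, 80, 78, 79, 83, 140, 199, 233, 235] CORK top rows [114, 149, 151, 148, 58, 62, 67, 72, 76, 81, 85, 89, 96, 147, 150, 150]
t: 6.42
tool_pos: [0.5005, -0.0014, 0.1508]
orientation: [-0.188, -3.136, -0.002]
force: [1.6, 4.8, 3.8]
opening: 0.0131
gripper_force: 30.0
t 6.42 tilt 0.32 tcp [ 0.5005 -0.0014  0.1508]
PINE face [44, 80, 79, 78, 80, 78, 78, 84, 141, 200, 231, 233] CORK top rows [117, 147, 148, 85, 61, 64, 67, 72, 79, 83, 87, 91, 99, 146, 145, 146]
```

```bash
python3 -m inch '[0,-3,6,0,0,-0.7,-6,11.3,0,0,-0.7,-6,11.3,0,0,-0.7,-6,11.3,0,0,-0.7,-6,11.3,0,0,-0.7,-6,11.3,0,0,-0.7,-6,11.3,0,0,-0.7,-6,11.3,0,0,-0.7,-6,11.3,0,0,-0.7,-6,11.3,0,0]'; python3 chk.py 4
```

```text
t: 7.35
tool_pos: [0.4998, -0.0069, 0.1622]
orientation: [0.188, 3.136, 0.003]
force: [0.8, 6.8, 4.8]
opening: 0.013
gripper_force: 30.0
t 7.35 tilt 0.36 tcp [ 0.4998 -0.0069  0.1622]
PINE face [88, 153, 99, 84, 80, 77, 78, 78, 76, 77, 106, 166] CORK top rows [116, 145, 132, 61, 64, 66, 69, 71, 75, 84, 89, 93, 100, 142, 141, 141]
```

The pine face has moved down about 15 mm while the cork hasn't moved, so it is sliding. I'll hold here.

```bash
python3 -m inch '[0,0,0,0,0,0,0,0,0,0,0,0,0,0,0,0,0,0,0,0,0,0,0,0,0]'; python3 chk.py 5;  python3 -m inch '[0,0,0,0,0,0,0,0,0,0,0,0,0,0,0,0,0,0,0,0,0,0,0,0,0,0,0,0,0,0,0,0,0,0,0,0,0,0,0,0,0,0,0,0,0,0,0,0,0,0]'; python3 chk.py 6
```

```text
t: 7.87
tool_pos: [0.4998, -0.0069, 0.1622]
orientation: [0.188, 3.136, 0.003]
force: [1.3, 7.0, 3.8]
opening: 0.0136
gripper_force: 30.0
t 7.87 tilt 0.36 tcp [ 0.4998 -0.0069  0.1622]
PINE face [88, 212, 226, 225, 215, 115, 92, 84, 80, 77, 78, 76] CORK top rows [115, 145, 131, 60, 64, 66, 68, 70, 75, 84, 88, 92, 99, 142, 140, 141]
t: 8.8
tool_pos: [0.4998, -0.007, 0.1622]
orientation: [-0.188, -3.136, -0.003]
force: [1.4, 7.1, 3.5]
opening: 0.0132
gripper_force: 30.0
t 8.8 tilt 0.36 tcp [ 0.4998 -0.007   0.1622]
PINE face [86, 210, 225, 224, 223, 222, 222, 223, 223, 226, 227, 229] CORK top rows [114, 143, 131, 60, 63, 65, 68, 70, 73, 83, 87, 91, 97, 141, 139, 140]
```

The pine has slid away and the cork is unmoved. Opening the fingers, then going straight up.

```bash
python3 -m inch '[0,0,0,0,0,0,0,0,0,0,0,0,0,0,60,0,0,0,0,60,0,0,0,0,60,0,0,0,0,60,0,0,0,0,60,0,0,0,0,60]'; python3 -m inch '[0,0,5,0,60,0,0,20,0,60,0,0,50,0,60,0,0,80,0,60,0,0,110,0,60,0,20,130,0,60,0,50,130,0,60,0,80,130,0,60,0,80,130,0,60,0,80,130,0,60]'; python3 - <<'E'
from h import *
a=read_camera("scene")["image"];b=read_camera("side")["image"]
f=lambda i:cv2.resize(i,(400,400),interpolation=cv2.INTER_CUBIC)
cv2.imwrite("pics/fin.png",np.hstack([f(a[90:240,290:440]),f(b[90:240,265:415])]))
E
```

```text
t: 9.57
tool_pos: [0.4996, -0.0082, 0.1617]
orientation: [-0.189, -3.135, 0.0]
force: [0.1, -0.2, 0.0]
opening: 0.0487
gripper_force: 0.0
t: 10.4
tool_pos: [0.4997, 0.0731, 0.2924]
orientation: [0.184, 3.136, -0.0]
force: [-0.5, -0.4, 0.8]
opening: 0.0555
gripper_force: 0.0
```

View pics/fin.png

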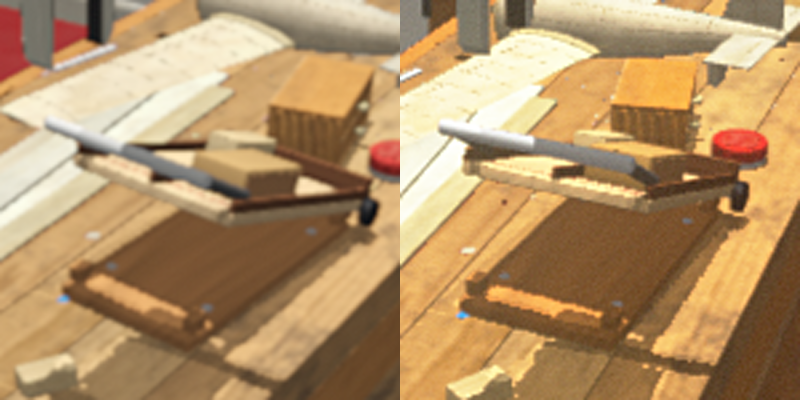

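The board stands tilted, the pine is at the far end around scene (243,140), and the cork is in place around (245,170). I'll compare these with the projected positions before handing in.

```bash
python3 - <<'E'
from h import *
th=.36;a=np.radians(-7);ex=np.array([np.cos(a),np.sin(a),0]);ey0=np.array([-np.sin(a),np.cos(a),0]);ez0=np.array([0,0,1.])
ey=np.cos(th)*ey0+np.sin(th)*ez0;ez=np.cos(th)*ez0-np.sin(th)*ey0
B=np.array([.504,.0272,.072])-.315*ey0-.042*ez0+.315*ey+.042*ez
for y in(-.25,-.273):
  for n,o in(("scene",(290,90)),("side",(265,90))):
    print(y,n,[((proj(n,B+ex*(.04+dx)+ey*(y+dy)-ez*.002)-o)*8/3).round().tolist() for dx,dy in((.0175,.036),(-.0175,.036),(-.0175,-.036),(.0175,-.036))])
E
```

```text
-0.25 scene [[199.0, 131.0], [228.0, 141.0], [264.0, 141.0], [236.0, 131.0]]
-0.25 side [[167.0, 130.0], [200.0, 136.0], [225.0, 136.0], [194.0, 129.0]]
-0.273 scene [[211.0, 131.0], [240.0, 141.0], [275.0, 141.0], [247.0, 131.0]]
-0.273 side [[176.0, 130.0], [208.0, 136.0], [233.0, 135.0], [202.0, 129.0]]
```

```bash
python3 -c "from plant import job; print(job.close_job())"
```

```text
the job is handed in; nothing more can be done
None
```

The job is handed in: the board stands on its own at about 0.36 rad, the pine offcut is down at the stop, the cork block is still where it lay, and the gripper is clear of everything.

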